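# Show which lid belongs to the open canister

### The arm

A 6-joint arm with a two-finger parallel gripper is mounted at the origin on the work surface. World frame = base frame: x ahead of the robot, y to its left, z up, the work surface at z = 0. Lengths are in mm, angles in rad, forces in N, time in s.
With the tool pointing down it reaches from about 250 to 775 mm from the base axis. Payload 4 kg.
Tool frame: the origin (TCP) lies at the very end of the fingers, on their centre line; the grasp point (between the pads) lies 19 mm behind it; z points along the fingers, y is the line along which they close (so a half turn about z gives the same grasp; the last joint's range is limited). The gripper opens to 94 mm and grips with 3 to 60 N. Pads are 16 mm wide; open, the fingers measure 119 mm over their backs; the gripper's body (75 mm by 177 mm) begins 78 mm behind the grasp point.
Start: joints at [1.204, 0.087, 1.371, -0, 1.684, -0.103], TCP at [143.422, 530.99, 205.506] pointing down, gripper open.
Joint ranges: [-3.1, 3.1], [-0.76, 2.03], [0.27, 2.55], [-1.08, 4.22], [0.17, 2.65], [-2.57, 2.57]. Speed limits (rad/s): [2.79, 2.79, 3.14, 3.14, 3.14, 3.14].

### API

Orientations are given as a unit quaternion [x, y, z, w].
In Python, from bench import get_obs, read_camera, get_calibration, hand_in gives the robot as it stands. The module is installed in compiled form; this text tells all that it offers.
- The arm moves only by the tool send_rows, never from a script. Its argument "series" is a list of rows, each a list of 6 numbers: the shift along the tool's x, y, z in m, then the turn, a rotation vector about the tool's x, y, z in degrees. A call has 1 to 5 rows; each row shifts and turns the commanded pose from where the row before left it, along the tool's axes as they then stand; what a row does not reach is not made up. A row lasts 1/10 s, in which the tool goes at most 50 mm and 8.59 degrees, less where a joint would pass 70% of its speed; a pose out of reach is approached as far as the arm can. A call is refused whole if a number of a shift passes 0.05 or a number of a turn 8.59, either way. A call with a gripper value outside its range is refused whole. "hand" is the closure, from -1 (fully open) to 1 (shut), so that 0 is half open, set as the call begins (left out, the last holds). The fingers move at their own pace and stop on an object; the grip force is fixed at half the most. Time passes only in rows, so rows that do not move let the fingers close. It gives the time, the measured TCP pose, the force, the opening and the grip force at its end, in the units of the state.
- get_obs(): the state, without advancing time (a new reading comes with each control period).
- read_camera(name): name is "scene" or "top"; returns (picture, depth): 480x640x3 uint8, blue, green, red; 480x640 float32, mm along the optical axis (not along the pixel's ray), 0 where there is no reading.
- get_calibration(name): a dict with "K" (3x3 intrinsics, pixels), "R" (3x3) and "t" (3): a world point X has camera coordinates R X + t. Camera axes: x right, y down, z forward; pixel columns grow to the right and rows downward; lengths in mm; the calibration is good to about 2 mm. A picture is of the moment at which its call begins. get_calibration takes no time and is no camera call.
- hand_in(): hands the job in; it is judged then, once.
The state is a dict: "time": time; "joints": joint angles; "qd": joint speeds; "joint_torque": joint torques, N m; "position": TCP position; "orientation": TCP orientation; "wrist_force": force on the tool from outside, world axes, zero at the start; "moment": the same for the moment, N m; "finger_gap": finger opening in mm; "finger_force": force on a finger pad.
Only numpy, scipy, OpenCV 4.12 (cv2) and the standard library are available. Lean on these libraries where they do the work, as an engineer would, in place of code of your own. Each camera call takes 0.05 s, during which the arm holds its last target. There are 200 camera calls.

### The job

Show the overhead camera which lid belongs to the open wooden canister: point down at the canister's mouth with the fingertips 2 to 4 cm above it and keep still there for two seconds, then point in the same way at the knob of the one lid that fits it (the middle-sized of the three, as wide as the canister). Then press the large button of the grey button box fully down with the fingertips, let it go and move clear of it. Do not touch, move or lift the canister, the lids or the other loose things, do not press the small button, and between the places travel high, without bringing the fingertips low over either of the other two lids.

Things in the scene. Friction and masses are not known exactly. Their poses are not given: they have to be found in the camera images.
- canister_mouth (a point): centre of the mouth, level with the rim, of the only open canister: turned pale wood, upright, outside diameter 84 mm, 90 mm high, inside diameter 72 mm; the rim is 90 mm above the table. z points up. It stands loose.
- lid_small_knob (a point): centre of the knob's top on the small pale wood lid (a wrong one): a round disc of 58 mm diameter lying loose on the table, knob up; knob 20 mm in diameter, its top 38 mm above the table. z points up.
- lid_middle_knob (a point): centre of the knob's top on the middle-sized pale wood lid, the one that fits the canister: disc of 84 mm diameter, knob up; knob 20 mm in diameter, its top 38 mm above the table. z points up. Loose.
- lid_large_knob (a point): centre of the knob's top on the large pale wood lid (a wrong one): disc of 108 mm diameter, knob up; knob 20 mm in diameter, its top 38 mm above the table. z points up. Loose.
- confirm (a joint): travel of the large button, pressed straight down: 0 released, 0.006 m fully down; a spring returns it, about 5 N when fully down.
- confirm_top (a point): centre of the top face of the large button (dark plastic, 34 mm in diameter) on top of a fixed grey box of 80 x 130 x 45 mm beyond the lids.
- cancel (a joint): travel of the small button, 0 released, 0.006 m fully down; must stay released.
- cancel_top (a point): centre of the top face of the small button (dark plastic, 20 mm in diameter) on the same box, 65 mm from the large one, on the side towards the robot's right.
- plug_left: loose dark wood plug, upright, 18 mm in diameter, 45 mm high, among the lids; origin at its underside. Leave alone.
- plug_right: a second such plug; origin at its underside. Leave alone.
- sanding_block: cork block 50 x 100 x 28 mm on the far side, left of the middle; origin at its underside. Leave alone.
- offcut: wooden cylinder 48 mm in diameter, 50 mm high, right of the button box; origin at its underside. Leave alone.
- bowl: wooden bowl 130 mm in diameter, 60 mm high, far left; origin at its underside. Leave alone.
- blank: round bowl blank 120 mm in diameter, 50 mm high, far right; origin at its underside. Leave alone.
- mallet: hammer, about 270 mm long with a wooden handle, lying across the far side behind the button box; origin at its underside. Leave alone.
Things that resemble listed ones, but are neither listed nor needed, are in the scene too. What is shaped like the part that bears lid_small_knob but black or pink is not meant.

How it is judged (in metres and radians):
On the way, in this order (a step that is already met when the one before it is completed fails the run):
1. the fingertips point at the canister's mouth from just above and stay there (horizontal distance between the grasp point and canister_mouth below 0.03 m and z of the grasp point in the frame of canister_mouth between 0.02 and 0.08 m), for 1.5 s.
2. the fingertips point at the knob of the middle-sized lid from just above and stay there (horizontal distance between the grasp point and lid_middle_knob below 0.03 m and z of the grasp point in the frame of lid_middle_knob between 0.02 and 0.08 m), for 1.5 s.
3. the large button is pressed fully down (value of joint confirm above 0.0045 m and contact force between the fingers and confirm above 0.5 N), for 0.05 s.
At the end, for the whole second after the job is handed in: Both dwells and then the press have been made in that order, both buttons are released (under 1.5 mm), the canister and the lids are upright (within 0.1 rad), and they and the bystanders are within 10 mm of where they started (value of joint each of confirm, cancel below 0.0015 m and distance of each of canister_mouth, lid_small_knob, lid_middle_knob, lid_large_knob, plug_left, plug_right, sanding_block, offcut, bowl, blank, mallet from where it was at the start of the episode below 0.01 m and angle between each of canister_mouth, lid_small_knob, lid_middle_knob, lid_large_knob's own z axis and vertical below 0.1 rad); the robot touches nothing.
It fails at once if the robot touches the canister or a lid (over 0.5 N) (contact force between any of the fingers, the arm and canister above 0.5 N or contact force between any of the fingers, the arm and lid_small above 0.5 N or contact force between any of the fingers, the arm and lid_middle above 0.5 N or contact force between any of the fingers, the arm and lid_large above 0.5 N).
It fails at once if the robot touches a bystander (over 0.5 N) (contact force between any of the fingers, the arm and plug_left above 0.5 N or contact force between any of the fingers, the arm and plug_right above 0.5 N or contact force between any of the fingers, the arm and sanding_block above 0.5 N or contact force between any of the fingers, the arm and offcut above 0.5 N or contact force between any of the fingers, the arm and bowl above 0.5 N or contact force between any of the fingers, the arm and blank above 0.5 N or contact force between any of the fingers, the arm and mallet above 0.5 N).
It fails at once if the canister, a lid or a bystander is lifted or displaced (over 10 mm) (distance of any of canister_mouth, lid_small_knob, lid_middle_knob, lid_large_knob, plug_left, plug_right, sanding_block, offcut, bowl, blank, mallet from where it was at the start of the episode above 0.01 m).
It fails at once if the small button is pressed (over 2 mm) (value of joint cancel above 0.002 m).
It fails at once if the fingertips point at a wrong lid: within 30 mm of its axis and less than about 60 mm above its knob ((horizontal distance between the grasp point and lid_small_knob below 0.03 m and z of the grasp point in the frame of lid_small_knob below 0.08 m) or (horizontal distance between the grasp point and lid_large_knob below 0.03 m and z of the grasp point in the frame of lid_large_knob below 0.08 m)).
It also fails if it takes over 56 s, if anything falls off the work surface, if the arm or the gripper's body presses on something with over 40 N, if the wrist force passes 120 N, or if a joint passes its speed limit or range.

## Working session

There is one attempt and no reset: what is moved stays moved. The work goes in short steps, Python scripts to look and compute and a tool call to move; the robot and the scene stay as the last step left them, time stands still between calls to the robot, and variables do not carry over. Pictures are saved under pics/ and viewed, at most 10 in all, crops included, and the job is handed in when it is done.

Besides the shell and the picture viewer there is one more tool, called as name(argument=value, ...), one argument or row to a line, values as JSON. send_rows: Moves the arm, as the interface text tells. Its arguments: {"type":"object","properties":{"series":{"type":"array"},"hand":{"type":"number"}},"required":["series"]}

```bash
mkdir -p pics; python3 - <<'E'
from bench import *
import cv2,numpy as np
for n in("top","scene"):
    p,d=read_camera(n);cv2.imwrite(f"pics/{n}0.png",p);np.savez(f"{n}0.npz",p=p,d=d,**get_calibration(n))
    c=get_calibration(n);print(n,c,(d>0).mean())
s=get_obs();print(s["time"],s["position"],s["orientation"],s["finger_gap"])
E
```

```text
top {'K': array([[613.92292461,   0.        , 317.41617851],
       [  0.        , 613.92292461, 235.81688124],
       [  0.        ,   0.        ,   1.        ]]), 'R': array([[-0.01479622, -0.99985826, -0.00803311],
       [-0.99797544,  0.0152644 , -0.06174155],
       [ 0.06185542,  0.0071033 , -0.99805984]]), 't': array([ -13.5119345 ,  580.95691057, 1172.33622804])} 0.995947265625
scene {'K': array([[484.19172139,   0.        , 320.6614916 ],
       [  0.        , 484.19172139, 239.48868398],
       [  0.        ,   0.        ,   1.        ]]), 'R': array([[ 0.10567112,  0.99421633,  0.01917018],
       [ 0.75819369, -0.06808175, -0.64846527],
       [-0.64340962,  0.08305876, -0.76100283]]), 't': array([ -42.29794945, -386.44593613, 1334.44832318])} 0.9958040364583334
0.1 [143.24317341 530.49595532 204.41778938] [ 1.31536798e-01  9.91310767e-01 -9.88085767e-04 -2.39432709e-04] 94.4285628848601
```

View pics/top0.png

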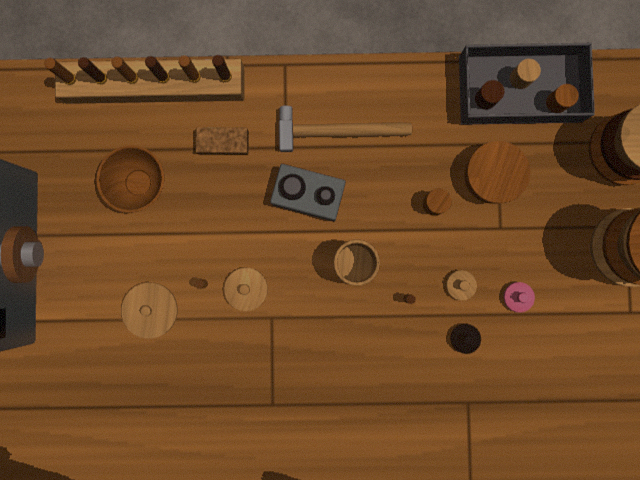

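View pics/scene0.png

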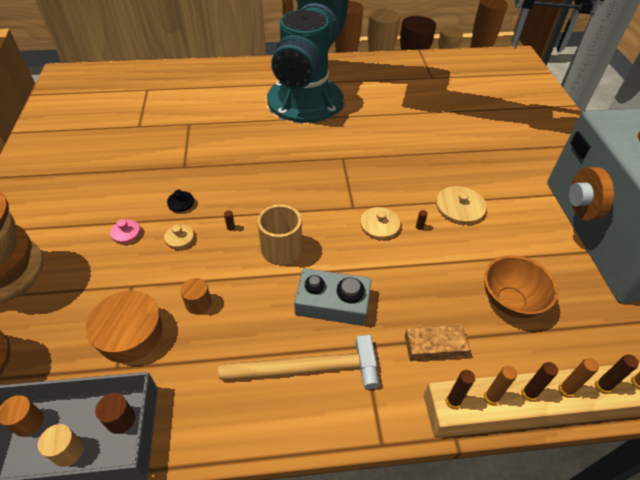

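The top view shows the open canister at about (356,263), the middle lid's knob at (244,289), the large lid at (149,310) and the small lid at (461,285). The large button is at (291,186) and the small one at (325,195). The scene view shows the same layout, with the arm parked on the robot's left. Next I'll measure positions from the depth.

```bash
python3 - <<'E'
import numpy as np,cv2
f=np.load("top0.npz");K,R,t,d,p=[f[k] for k in("K","R","t","d","p")]
v,u=np.mgrid[:480,:640]
P=np.stack([(u-K[0,2])/K[0,0]*d,(v-K[1,2])/K[1,1]*d,d],-1)
W=(P-t)@R   # R^T(P-t)
print("table z",np.median(W[380:440,100:600,2]))
def reg(name,c,r,z0,z1):
    m=((u-c[0])**2+(v-c[1])**2<r*r)&(W[...,2]>z0)&(W[...,2]<z1)
    q=W[m][:,:2].astype(np.float32)
    (x,y),rad=cv2.minEnclosingCircle(q);print(name,m.sum(),q.mean(0).round(1),"circ",round(x,1),round(y,1),"dia",round(2*rad,1),"z",np.median(W[m][:,2]).round(1))
reg("rim",(356,263),32,80,100)
for n,c,r in(("mid",(245,289),28),("large",(149,310),34),("small",(461,285),19)):
    reg(n+" disc",c,r,8,60); reg(n+" knob",c,12,30,60)
reg("confirm",(291,187),14,48,80);reg("cancel",(325,195),11,48,80);reg("box",(308,193),48,38,80)
reg("plugL",(200,283),14,15,70);reg("plugR",(405,298),14,15,70);reg("offcut",(438,200),20,30,70)
reg("bowl",(130,180),42,40,80)
# second measure: HoughCircles of button
for c in ((291,187),(325,195)):
    print(W[c[1]-1:c[1]+2,c[0]-1:c[0]+2,:].reshape(-1,3).mean(0).round(1))
E
```

```text
table z -1.4302752759710975
rim 451 [528.2 -93.6] circ 527.8 -92.9 dia 84.0 z 87.9
mid disc 1446 [480.6 118.3] circ 480.6 119.0 dia 84.3 z 15.1
mid knob 85 [480.7 118.4] circ 480.7 119.0 dia 20.1 z 35.8
large disc 2431 [442.8 305.7] circ 442.6 306.6 dia 109.5 z 14.8
large knob 88 [442.7 306.1] circ 442.6 306.6 dia 20.1 z 35.9
small disc 708 [ 482.2 -298. ] circ 481.9 -298.9 dia 58.3 z 15.1
small knob 88 [ 482.1 -299. ] circ 482.0 -299.3 dia 19.7 z 35.8
confirm 531 [672.1  24.1] circ 673.0 25.5 dia 51.6 z 58.6
cancel 281 [655.  -38.4] circ 655.8 -38.4 dia 35.8 z 56.4
box 2778 [664.1  -5.3] circ 665.3 -4.6 dia 148.2 z 44.5
plugL 94 [492.5 201.6] circ 492.3 203.1 dia 17.8 z 42.0
plugR 84 [ 458.6 -194.7] circ 458.2 -195.6 dia 17.5 z 42.8
offcut 532 [ 641.9 -251.4] circ 642.5 -252.9 dia 48.3 z 48.0
bowl 1211 [698.5 341.7] circ 692.8 329.9 dia 130.2 z 55.2
[669.9  25.5  65.8]
[653.9 -37.9  65.7]
```

```bash
python3 - <<'E'
import cv2
p=cv2.imread("pics/top0.png")[150:330,190:390];cv2.imwrite("pics/crop1.png",cv2.resize(p,None,fx=3.3,fy=3.3,interpolation=2))
E
```

```text
(no output)
```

View pics/crop1.png

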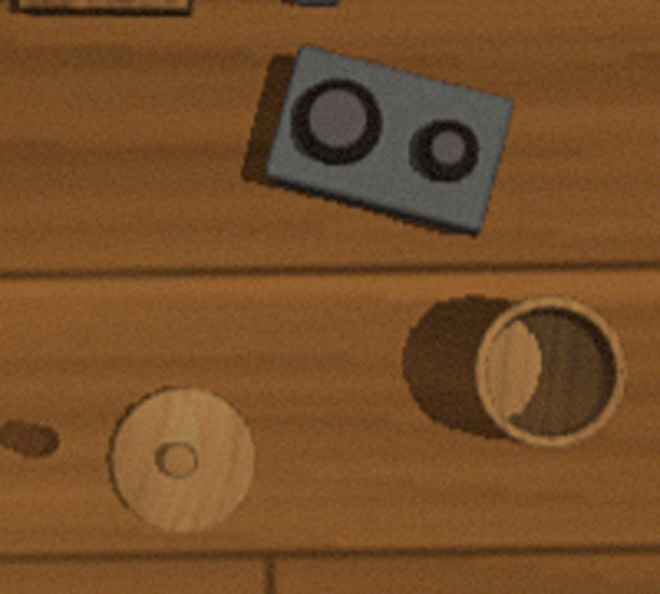

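The crop shows the large button's cap at (292,186) inside a dark collar, the canister rim centred at (356,263) and the middle lid's knob at (244,289). The disc diameters of 84, 109 and 58 mm confirm which lid is which. I'll shut the fingers and travel high to the canister.

send_rows(
  series=[
    [-0.027, -0.025, 0, 0, 0, 0],
    [-0.027, -0.025, 0, 0, 0, 0],
    [-0.027, -0.025, 0, 0, 0, 0],
    [-0.027, -0.025, 0, 0, 0, 0],
    [-0.027, -0.025, 0, 0, 0, 0],
  ],
  hand=1,
)

```text
time: 0.6
position: [241.5, 373.6, 204.9]
orientation: [0.131, 0.991, -0.0, -0.0]
wrist_force: [0.4, 0.0, -0.7]
finger_gap: 57.7
finger_force: 0.0
```

send_rows(
  series=[
    [-0.027, -0.025, 0, 0, 0, 0],
    [-0.027, -0.025, 0, 0, 0, 0],
    [-0.027, -0.025, 0, 0, 0, 0],
    [-0.027, -0.025, 0, 0, 0, 0],
    [-0.027, -0.025, 0, 0, 0, 0],
  ],
)

```text
time: 1.1
position: [339.1, 217.8, 205.1]
orientation: [0.131, 0.991, -0.0, -0.0]
wrist_force: [0.2, -0.3, -0.1]
finger_gap: 17.0
finger_force: 0.0
```

send_rows(
  series=[
    [-0.027, -0.025, 0, 0, 0, 0],
    [-0.027, -0.025, 0, 0, 0, 0],
    [-0.027, -0.025, 0, 0, 0, 0],
    [-0.027, -0.025, 0, 0, 0, 0],
    [-0.027, -0.025, 0, 0, 0, 0],
  ],
)

```text
time: 1.6
position: [436.9, 61.9, 205.1]
orientation: [0.132, 0.991, 0.0, -0.0]
wrist_force: [1.2, 0.4, -0.4]
finger_gap: 0.5
finger_force: 0.0
```

send_rows(
  series=[
    [-0.027, -0.025, 0, 0, 0, 0],
    [-0.027, -0.025, 0, 0, 0, 0],
    [-0.027, -0.025, 0, 0, 0, 0],
    [-0.027, -0.025, 0, 0, 0, 0],
    [0, 0, 0, 0, 0, 0],
  ],
)

```text
time: 2.1
position: [515.8, -64.7, 203.9]
orientation: [0.134, 0.991, -0.001, -0.001]
wrist_force: [0.1, -0.2, -0.3]
finger_gap: 0.4
finger_force: 0.0
```

send_rows(
  series=[
    [-0.019, -0.024, 0, 0, 0, 0],
    [0, 0, 0.03, 0, 0, 0],
    [0, 0, 0.03, 0, 0, 0],
    [0, 0, 0.023, 0, 0, 0],
    [0, 0, 0, 0, 0, 0],
  ],
)

```text
time: 2.6
position: [523.6, -87.9, 118.0]
orientation: [0.131, 0.991, 0.001, -0.005]
wrist_force: [-0.7, -0.1, -1.0]
finger_gap: 0.3
finger_force: 0.0
```

send_rows(
  series=[
    [0, 0, 0, 0, 0, 0],
    [0, 0, 0, 0, 0, 0],
    [0, 0, 0, 0, 0, 0],
    [0, 0, 0, 0, 0, 0],
    [0, 0, 0, 0, 0, 0],
  ],
)

```text
time: 3.1
position: [527.3, -89.6, 123.3]
orientation: [0.132, 0.991, -0.0, 0.001]
wrist_force: [0.4, -0.5, 0.5]
finger_gap: 0.4
finger_force: 0.0
```

```bash
python3 - <<'E'
from bench import *
import cv2
a=read_camera("top")[0][200:330,290:430];b=read_camera("scene")[0][130:330,200:420]
cv2.imwrite("pics/c2.png",cv2.hconcat([cv2.resize(a,(400,372)),cv2.resize(b,(400,372))]))
E
```

```text
(no output)
```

View pics/c2.png

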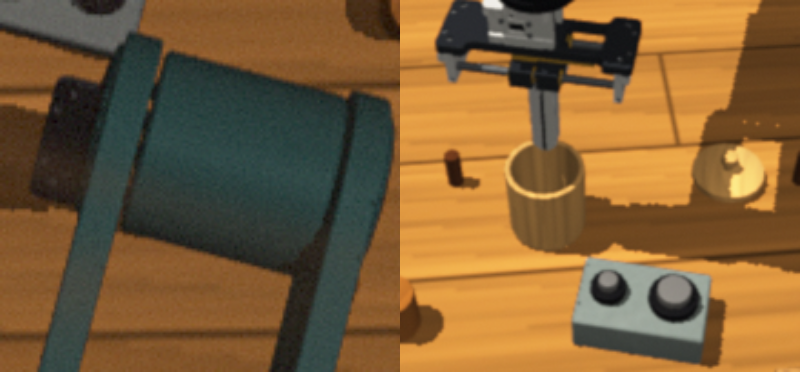

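The scene half shows the closed fingertips over the middle of the canister's mouth, about 3 cm above the rim at roughly (545,150). In the top half the arm hides the canister. I'll hold still here.

send_rows(
  series=[
    [0, 0, 0, 0, 0, 0],
    [0, 0, 0, 0, 0, 0],
    [0, 0, 0, 0, 0, 0],
    [0, 0, 0, 0, 0, 0],
    [0, 0, 0, 0, 0, 0],
  ],
)

```text
time: 3.7
position: [526.9, -89.5, 122.4]
orientation: [0.132, 0.991, 0.0, -0.0]
wrist_force: [-1.1, 0.0, -0.0]
finger_gap: 0.2
finger_force: 0.0
```

send_rows(
  series=[
    [0, 0, 0, 0, 0, 0],
    [0, 0, 0, 0, 0, 0],
    [0, 0, 0, 0, 0, 0],
    [0, 0, 0, 0, 0, 0],
    [0, 0, 0, 0, 0, 0],
  ],
)

```text
time: 4.2
position: [526.9, -89.4, 122.4]
orientation: [0.132, 0.991, 0.0, -0.0]
wrist_force: [0.0, 0.6, -0.0]
finger_gap: 0.4
finger_force: 0.0
```

send_rows(
  series=[
    [0, 0, 0, 0, 0, 0],
    [0, 0, 0, 0, 0, 0],
    [0, 0, 0, 0, 0, 0],
    [0, 0, 0, 0, 0, 0],
    [0, 0, 0, 0, 0, 0],
  ],
)

```text
time: 4.7
position: [526.9, -89.5, 122.5]
orientation: [0.132, 0.991, 0.0, 0.0]
wrist_force: [-0.3, -0.1, -0.6]
finger_gap: 0.7
finger_force: 0.0
```

send_rows(
  series=[
    [0, 0, 0, 0, 0, 0],
    [0, 0, 0, 0, 0, 0],
    [0, 0, 0, 0, 0, 0],
    [0, 0, 0, 0, 0, 0],
    [0, 0, 0, 0, 0, 0],
  ],
)

```text
time: 5.2
position: [526.9, -89.5, 122.5]
orientation: [0.131, 0.991, 0.0, -0.0]
wrist_force: [-0.2, -0.8, 0.2]
finger_gap: 0.8
finger_force: 0.0
```

send_rows(
  series=[
    [0, 0, -0.02, 0, 0, 0],
    [0, 0, -0.03, 0, 0, 0],
    [0, 0, -0.03, 0, 0, 0],
    [0, 0, 0, 0, 0, 0],
    [0, 0, 0, 0, 0, 0],
  ],
)

```text
time: 5.7
position: [527.2, -89.5, 203.0]
orientation: [0.132, 0.991, -0.0, 0.001]
wrist_force: [-0.2, -0.5, -0.6]
finger_gap: 0.4
finger_force: 0.0
```

send_rows(
  series=[
    [0.012, 0.024, 0, 0, 0, 0],
    [0.013, 0.024, 0, 0, 0, 0],
    [0.012, 0.024, 0, 0, 0, 0],
    [0.013, 0.023, 0, 0, 0, 0],
    [0.012, 0.024, 0, 0, 0, 0],
  ],
)

```text
time: 6.2
position: [496.6, 42.5, 200.1]
orientation: [0.132, 0.991, -0.0, -0.002]
wrist_force: [-0.8, -0.2, 0.2]
finger_gap: 0.7
finger_force: 0.0
```

send_rows(
  series=[
    [0.012, 0.024, 0, 0, 0, 0],
    [0.013, 0.023, 0, 0, 0, 0],
    [0.012, 0.023, 0, 0, 0, 0],
    [0, 0, 0, 0, 0, 0],
    [0, 0, 0, 0, 0, 0],
  ],
)

```text
time: 6.7
position: [479.8, 118.7, 200.8]
orientation: [0.131, 0.991, -0.001, -0.001]
wrist_force: [-0.3, 0.2, -0.2]
finger_gap: 0.2
finger_force: 0.0
```

send_rows(
  series=[
    [0, 0, 0.03, 0, 0, 0],
    [0, 0, 0.03, 0, 0, 0],
    [0, 0, 0.025, 0, 0, 0],
    [0, 0, 0.015, 0, 0, 0],
    [0, 0, 0, 0, 0, 0],
  ],
)

```text
time: 7.2
position: [478.4, 117.2, 98.8]
orientation: [0.132, 0.991, -0.001, -0.003]
wrist_force: [-0.7, 0.3, 0.1]
finger_gap: 0.4
finger_force: 0.0
```

send_rows(
  series=[
    [0, 0, 0.015, 0, 0, 0],
    [0, 0, 0.018, 0, 0, 0],
    [0, 0, 0, 0, 0, 0],
    [0, 0, 0, 0, 0, 0],
    [0, 0, 0, 0, 0, 0],
  ],
)

```text
time: 7.7
position: [481.7, 118.6, 71.0]
orientation: [0.132, 0.991, 0.0, 0.001]
wrist_force: [0.1, 0.5, 0.6]
finger_gap: 0.7
finger_force: 0.0
```

send_rows(
  series=[
    [0, 0, 0, 0, 0, 0],
    [0, 0, 0, 0, 0, 0],
    [0, 0, 0, 0, 0, 0],
    [0, 0, 0, 0, 0, 0],
    [0, 0, 0, 0, 0, 0],
  ],
)

```text
time: 8.2
position: [480.6, 118.9, 69.5]
orientation: [0.131, 0.991, 0.0, 0.0]
wrist_force: [-0.0, 0.6, 0.2]
finger_gap: 0.5
finger_force: 0.0
```

send_rows(
  series=[
    [0, 0, 0, 0, 0, 0],
    [0, 0, 0, 0, 0, 0],
    [0, 0, 0, 0, 0, 0],
    [0, 0, 0, 0, 0, 0],
    [0, 0, 0, 0, 0, 0],
  ],
)

```text
time: 8.7
position: [480.6, 118.8, 69.5]
orientation: [0.132, 0.991, 0.0, -0.0]
wrist_force: [-0.3, -0.9, 0.1]
finger_gap: 0.3
finger_force: 0.0
```

send_rows(
  series=[
    [0, 0, 0, 0, 0, 0],
    [0, 0, 0, 0, 0, 0],
    [0, 0, 0, 0, 0, 0],
    [0, 0, 0, 0, 0, 0],
    [0, 0, 0, 0, 0, 0],
  ],
)

```text
time: 9.2
position: [480.6, 118.8, 69.5]
orientation: [0.131, 0.991, 0.0, 0.0]
wrist_force: [-0.3, 0.3, -1.0]
finger_gap: 0.5
finger_force: 0.0
```

send_rows(
  series=[
    [0, 0, 0, 0, 0, 0],
    [0, 0, 0, 0, 0, 0],
    [0, 0, 0, 0, 0, 0],
    [0, 0, 0, 0, 0, 0],
    [0, 0, 0, 0, 0, 0],
  ],
)

```text
time: 9.7
position: [480.6, 118.8, 69.5]
orientation: [0.132, 0.991, 0.0, -0.0]
wrist_force: [-0.1, 1.2, -0.0]
finger_gap: 0.5
finger_force: 0.0
```

```bash
python3 - <<'E'
from bench import *
import cv2
b=read_camera("scene")[0][110:350,260:500];cv2.imwrite("pics/c3.png",cv2.resize(b,(480,480)))
E
```

```text
(no output)
```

View pics/c3.png

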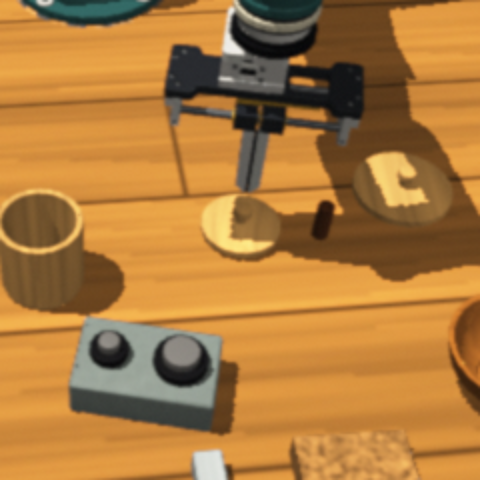

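The view shows the fingertips just above the middle lid's knob, at about (248,190) and (243,210), with everything undisturbed. The dwell is done, so I'll go up and over to the large button.

send_rows(
  series=[
    [0, 0, -0.03, 0, 0, 0],
    [0, 0, -0.04, 0, 0, 0],
    [0, 0, -0.04, 0, 0, 0],
    [0, 0, 0, 0, 0, 0],
    [-0.03, -0.006, 0, 0, 0, 0],
  ],
)

```text
time: 10.25
position: [507.6, 106.6, 181.8]
orientation: [0.13, 0.992, 0.001, 0.002]
wrist_force: [0.1, -0.1, -0.1]
finger_gap: 0.3
finger_force: 0.0
```

send_rows(
  series=[
    [-0.03, -0.006, 0, 0, 0, 0],
    [-0.03, -0.006, 0, 0, 0, 0],
    [-0.03, -0.006, 0, 0, 0, 0],
    [-0.03, -0.006, 0, 0, 0, 0],
    [-0.03, -0.006, 0, 0, 0, 0],
  ],
)

```text
time: 10.75
position: [645.7, 36.5, 178.2]
orientation: [0.132, 0.991, -0.0, -0.001]
wrist_force: [0.8, 0.2, -0.1]
finger_gap: 0.6
finger_force: 0.0
```

send_rows(
  series=[
    [-0.028, -0.006, 0, 0, 0, 0],
    [0, 0, 0.03, 0, 0, 0],
    [0, 0, 0.03, 0, 0, 0],
    [0, 0, 0, 0, 0, 0],
    [0, 0, 0, 0, 0, 0],
  ],
)

```text
time: 11.25
position: [669.7, 24.1, 118.3]
orientation: [0.132, 0.991, -0.0, -0.001]
wrist_force: [0.0, -0.3, 0.1]
finger_gap: 0.4
finger_force: 0.0
```

send_rows(
  series=[
    [0, 0, 0, 0, 0, 0],
    [0, 0, 0, 0, 0, 0],
  ],
)

```text
time: 11.45
position: [671.6, 24.1, 122.1]
orientation: [0.131, 0.991, 0.0, 0.002]
wrist_force: [-0.6, -0.3, -1.0]
finger_gap: 0.7
finger_force: 0.0
```

```bash
python3 - <<'E'
from bench import *
import cv2
b=read_camera("scene")[0][190:350,250:450];cv2.imwrite("pics/c4.png",cv2.resize(b,(600,480)))
print(get_obs()["position"])
E
```

```text
[671.4659837   24.12900681 121.94268842]
```

View pics/c4.png

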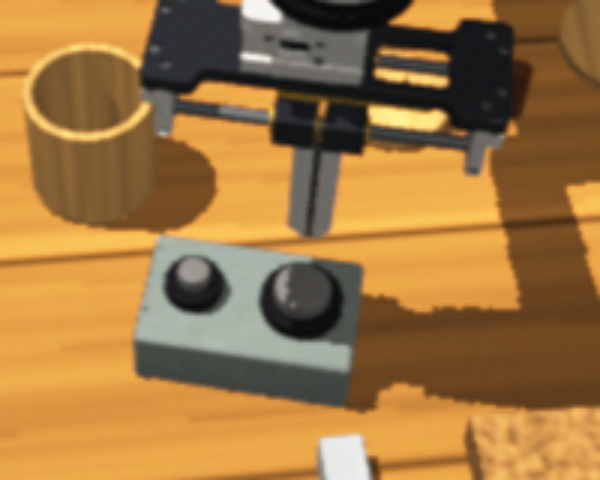

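The fingertips at (315,235) are above and in line with the large button's cap at (303,290). I'll descend, then press in small steps.

send_rows(
  series=[
    [0, 0, 0.02, 0, 0, 0],
    [0, 0, 0.018, 0, 0, 0],
    [0, 0, 0.01, 0, 0, 0],
    [0, 0, 0, 0, 0, 0],
    [0, 0, 0, 0, 0, 0],
  ],
)

```text
time: 12.0
position: [670.9, 24.1, 72.4]
orientation: [0.131, 0.991, 0.0, 0.001]
wrist_force: [0.2, 0.6, -0.2]
finger_gap: 0.6
finger_force: 0.0
```

send_rows(
  series=[
    [0, 0, 0.003, 0, 0, 0],
    [0, 0, 0.002, 0, 0, 0],
    [0, 0, 0.002, 0, 0, 0],
    [0, 0, 0, 0, 0, 0],
    [0, 0, 0, 0, 0, 0],
  ],
)

```text
time: 12.5
position: [671.1, 24.0, 65.4]
orientation: [0.132, 0.991, 0.0, 0.001]
wrist_force: [0.1, -1.1, 2.6]
finger_gap: 0.1
finger_force: 1.2
```

send_rows(
  series=[
    [0, 0, 0.002, 0, 0, 0],
    [0, 0, 0.002, 0, 0, 0],
    [0, 0, 0, 0, 0, 0],
    [0, 0, 0, 0, 0, 0],
  ],
)

```text
time: 12.9
position: [671.1, 24.0, 61.4]
orientation: [0.132, 0.991, 0.0, 0.001]
wrist_force: [1.4, 0.2, 5.2]
finger_gap: 0.8
finger_force: 2.4
```

send_rows(
  series=[
    [0, 0, 0.001, 0, 0, 0],
    [0, 0, 0.001, 0, 0, 0],
    [0, 0, 0, 0, 0, 0],
  ],
)

```text
time: 13.2
position: [671.2, 24.0, 61.2]
orientation: [0.131, 0.991, 0.0, 0.001]
wrist_force: [-1.9, -0.2, 11.0]
finger_gap: 0.5
finger_force: 5.5
```

The button has bottomed out: the position stopped at 61.2 mm and the force rose to 11 N. I'll hold briefly, then go clear.

send_rows(
  series=[
    [0, 0, 0, 0, 0, 0],
    [0, 0, 0, 0, 0, 0],
    [0, 0, -0.01, 0, 0, 0],
    [0, 0, -0.02, 0, 0, 0],
    [0, 0, -0.03, 0, 0, 0],
  ],
)

```text
time: 13.7
position: [667.9, 24.1, 115.1]
orientation: [0.132, 0.991, -0.0, -0.004]
wrist_force: [0.7, -0.1, -0.6]
finger_gap: 0.5
finger_force: 0.0
```

send_rows(
  series=[
    [0, 0, -0.03, 0, 0, 0],
    [0, 0, -0.03, 0, 0, 0],
    [0, 0, 0, 0, 0, 0],
    [0, 0, 0, 0, 0, 0],
    [0, 0, 0, 0, 0, 0],
  ],
)

```text
time: 14.2
position: [669.2, 24.1, 175.4]
orientation: [0.132, 0.991, -0.0, -0.003]
wrist_force: [-0.5, -0.4, 0.2]
finger_gap: 0.8
finger_force: 0.0
```

```bash
python3 - <<'E'
from bench import *
import numpy as np
s=get_obs();print(s["time"],s["position"],s["wrist_force"])
p=read_camera("scene")[0].astype(int);q=np.load("scene0.npz")["p"].astype(int)
for n,c in(("canister",(280,240)),("mid",(380,222)),("cancel",(315,283)),("confirm",(350,290)),("small",(179,237)),("mallet",(365,360))):
    u,v=c;print(n,np.abs(p-q)[v-12:v+12,u-12:u+12].mean().round(1))
print(hand_in())
E
```

```text
14.2 [669.16033969  24.09349317 175.4118804 ] [-0.49320775 -0.41116269  0.17574006]
canister 14.8
mid 30.5
cancel 15.7
confirm 13.4
small 18.0
mallet 21.9
the job is handed in; nothing more can be done
None
```

The job is handed in at about 14 s: the arm pointed at the canister's mouth, then at the middle lid's knob (about 2 s each), then pressed the large button to its stop and moved clear; no unintended contact showed in the force readings, and the verdict was not reported back.

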